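Hang the wash basket on the rinse tub

TASK

Take the little steel wash basket with the black grip out of the drip tray and, keeping it upright, hang it inside the blue rinse tub by its own orange spring clip, on the long wall nearest the robot. Push the clip down gently over the rim until its crown is fully home on the edge: the spring needs a firm push, how high the clip is set on its stem differs each time, and the clip cracks if it is forced once home. Leave the basket hanging upright and square to the wall, and everything else where it is.

Things in the scene. Friction and masses are not known exactly. Their poses are not given: they have to be found in the camera images.
- basket: Loose wash basket, about 0.24 kg, upright in the tray, clip side towards the robot within 0.75 rad. Steel wire cage 64 x 64 mm, 43 mm high, printed white lattices in it. Origin: centre of its underside, z up. On its -x side a flat steel stem 4 mm (x) by 12 mm (y), centred at x -34 mm, y 0, carries from below: bumper foot, orange clip, black grip.
- basket_grip (a point): Centre of the basket's black grip tab on top of the stem: 16 mm thick (basket x), 30 mm wide (y), 40 mm high, at (-34, 0, 145) mm in the basket's frame, so from 125 to 165 mm above its underside. Axes as the basket's.
- clip_mid (a point): Point on the basket's stem, (-39, 0, 88) mm in its frame, axes as the basket's: the clip's MIDDLE setting, not the clip itself. The clip is locked on the stem (holds far beyond 25 N) where the last user set it: its crown's flat underside is 14 mm below to 14 mm above this point; the setting is not reported: see or feel it. Clip 22 mm wide (y), crown 7 mm thick, spanning 15 mm out to -x.
- clip_bead (a point): Where the bead of the clip's sprung steel leaf (the hook's outer leg) is at the middle setting; (-41, 0, 69) mm in the basket's frame; moves up and down with the setting. The bead is 19 mm below the crown's underside, 2 mm from the clip's flat inner face (at x -39 mm) at rest; below it the leaf flares out to a mouth 10 mm wide, 39 mm below the crown. The tub wall goes in between.
- basket_foot (a point): Centre of the face of the black bumper foot at the bottom of the stem, (-39, 0, 6) mm in the basket's frame, 16 mm wide, 12 mm high, in line with the clip's inner face; both rest on the inside of the tub wall when it hangs. Axes as the basket's.
- tub: Blue open rinse tub, empty, fixed: 180 mm (its x) by 260 mm (y), 110 mm high, upright walls 4 mm thick, floor 5 mm. Origin: centre of its underside, z up. Nearest the robot is the long wall on its -x side (yaw within 0.35 rad), plain edge, free over its length. A thermometer, head up to 22 mm above the rim, is clipped on the far wall; a short drain stub is on an end wall.
- tub_near_rim (a point): Middle of the top edge of the tub's near wall, mid thickness, 110 mm up; axes as the tub's: y along the wall, -x outwards. Its weight does not seat the clip: pushed down, the leaf opens at 5 to 13 N (least with foot and inner face drawn against the wall first), the bead slides at 4 to 10 N, then crown on rim stops dead and the force climbs steeply: go under 10 mm/s, stop at 15 N; over 22 N on the rim cracks it.
- tray: White drip tray, fixed, 150 mm (x) by 200 mm (y), rim 12 mm high, floor 3 mm thick. Origin: centre of its underside. The basket stands in it.
- spare_clip: Bystander: a spare orange clip lying loose in the tray beside the basket, about 32 x 22 x 25 mm. Origin: centre of its underside.
- pink_bottle: Bystander: media bottle with pink content and blue cap, 72 mm across, 150 mm high, behind the tub and tray. Origin: centre of its underside.
- clear_bottle: Bystander: pale bottle with blue cap, 84 mm across, 170 mm high, behind. Origin: centre of its underside.
- red_bottle: Bystander: small dark red bottle, 60 mm across, 120 mm high, behind on the left. Origin: centre of its underside.
- dish_stack: Bystander: stack of three pale culture dishes, 90 mm across, 48 mm high, behind on the right. Origin: centre of its underside.
- black_dish: Bystander: black lidded dish, 90 mm across, 16 mm high, near the robot. Origin: centre of its underside.
- beaker: Bystander: glass beaker, 68 mm across, 90 mm high, on the left. Origin: centre of its underside.
- tip_box: Bystander: grey box of pipette tips with orange top, 85 x 120 x 60 mm, on the right. Origin: centre of its underside.
Things that resemble listed ones, but are neither listed nor needed, are in the scene too. Leave any yellow look-alike of the basket alone.

How it is judged:
By the outcome, as a careful person would: the job done as asked, in the order asked, and still so for the second after the job is handed in, with the robot touching nothing.
It also fails if it takes over 54 s, if anything falls off the work surface, if the arm or the gripper's body presses on something with over 40 N, if the wrist force passes 120 N, or if a joint passes its speed limit or range.

ROBOT

A 6-joint arm with a two-finger parallel gripper is mounted at the origin on the work surface. World frame = base frame: x ahead of the robot, y to its left, z up, the work surface at z = 0. Lengths are in m, angles in rad, forces in N, time in s.
With the tool pointing down it reaches from about 0.35 to 0.775 m from the base axis. Payload 5.5 kg.
Tool frame: the origin (TCP) lies at the very end of the fingers, on their centre line; the grasp point (between the pads) lies 19 mm behind it; z points along the fingers, y is the line along which they close (so a half turn about z gives the same grasp; the last joint's range is limited). The gripper opens to 85 mm and grips with 20 to 120 N. Pads are 22 mm wide; open, the fingers measure 114 mm over their backs; the gripper's body (76 mm by 85 mm) begins 54 mm behind the grasp point. The pads swing forward as they close: fully open they stand 13 mm farther back than shut.
Start: joints at [-1.337, 0.313, 0.046, 1.304, 0, 1.431], TCP at [0.21, -0.535, 0.231] pointing down, gripper open.
Joint ranges: [-2.76, 2.76], [-0.86, 1.69], [-1.03, 1.26], [-2.2, 2.34], [-1.47, 1.5], [-3.14, 3.14]. Speed limits (rad/s): [2.57, 2.57, 3.14, 3.14, 3.14, 3.14].

INTERFACE

Orientations are given as a unit quaternion [x, y, z, w].
In Python, from station import arm gives the robot as it stands.
- The arm moves only by the tool carry_out, never from a script. Its argument "targets" is a list of rows, each a list of 3 entries, a list of its own where there are three numbers: the turn, a rotation vector about the world's x, y, z in degrees, then the shift along the world's x, y, z in m, then the opening, from 0 (shut) to 1 (fully open). In form: [[[rx, ry, rz], [tx, ty, tz], claw], ...]. A call has exactly 5 rows; each row shifts and turns the commanded pose from where the row before left it; what a row does not reach is not made up. A row lasts 1/10 s, in which the tool goes at most 50 mm and 8.59 degrees, less where a joint would pass 70% of its speed; a pose out of reach is approached as far as the arm can. A call with a gripper value outside its range is refused whole. The fingers move at their own pace and stop on an object; "newtons" is the grip in N (left out, the last holds). Time passes only in rows, so rows that do not move let the fingers close, or fill a call up. It gives the time, the measured TCP pose, the force, the opening and the grip force at its end, in the units of the state.
- arm.observe(): the state, without advancing time (a new reading comes with each control period).
- arm.snapshot(name): name is "scene" or "top" or "wrist"; returns a dict with "img" (420x560x3 uint8, red, green, blue), "fx", "fy", "cx", "cy" (pixels), "world_from_camera" (4x4, takes a point from camera to world coordinates); the wrist camera has in their place "tool_from_camera" (4x4, takes a point from camera to tool coordinates, whose origin is the TCP and whose axes are the flange's). Camera axes: x right, y up, looking along -z (the intrinsics and any distortion apply to the point x, -y, -z); pixel columns grow to the right and rows downward; lengths in m; the calibration is good to about 2 mm. A picture is of the moment at which its call begins: read the wrist's pose just before it. There is no depth.
- arm.sign_off(): hands the job in; it is judged then, once.
The state is a dict: "clock": time; "q": joint angles; "qd": joint speeds; "tau": joint torques, N m; "position": TCP position; "tcp_rot": TCP orientation; "contact_force": force on the tool from outside, world axes, zero at the start; "torque": the same for the moment, N m; "opening": finger opening in m; "grasp_force": force on a finger pad.
Only numpy, scipy, OpenCV 4.12 (cv2) and the standard library are available. Lean on these libraries where they do the work, as an engineer would, in place of code of your own. Each camera call takes 0.05 s, during which the arm holds its last target. There are 200 camera calls.

## Working session

There is one attempt and no reset: what is moved stays moved. The work goes in short steps, Python scripts to look and compute and a tool call to move; the robot and the scene stay as the last step left them, time stands still between calls to the robot, and variables do not carry over. Pictures are saved under pics/ and viewed, at most 10 in all, crops included, and the job is handed in when it is done.

Besides the shell and the picture viewer there is one more tool, called after ">>>" by a JSON object that holds its "fn" and its "kwargs". carry_out: Moves the arm, as the interface text tells. Its arguments: {"type":"object","properties":{"targets":{"type":"array","items":{"type":"array"}},"newtons":{"type":"number"}},"required":["targets"]}

```bash
mkdir -p pics; cat > h.py <<'E'
from station import arm
import numpy as np, cv2, json
def snap(n,f):
    s=arm.observe(); d=arm.snapshot(n); cv2.imwrite(f'pics/{f}.png',cv2.cvtColor(np.asarray(d['img']),cv2.COLOR_RGB2BGR))
    np.save(f'pics/{f}.npy',{'d':d,'s':s},allow_pickle=True); return d,s
E
python3 - <<'E'
from h import *
for n in('scene','top'):
    d,s=snap(n,n+'0'); print(n,{k:v for k,v in d.items() if k!='img'})
print(s)
a=cv2.imread('pics/scene0.png');b=cv2.imread('pics/top0.png')
cv2.imwrite('pics/s1.png',cv2.resize(a,(800,600)));cv2.imwrite('pics/t1.png',cv2.resize(b,(800,600)))
E
```

```text
scene {'fx': 424.54521812346064, 'fy': 424.54521812346064, 'cx': 278.8899442125188, 'cy': 210.3152052232523, 'world_from_camera': array([[ 0.84696768, -0.38227769,  0.36947195,  1.12817002],
       [ 0.53139811,  0.58757749, -0.61022024, -0.91137723],
       [ 0.01618018,  0.71317352,  0.70080078,  1.15991791],
       [ 0.        ,  0.        ,  0.        ,  1.        ]])}
top {'fx': 465.694537829545, 'fy': 465.694537829545, 'cx': 279.8399713236759, 'cy': 215.47480498768746, 'world_from_camera': array([[ 0.01905778,  0.99238437, -0.1216966 ,  0.40507443],
       [-0.99962297,  0.02131881,  0.01730417,  0.00326435],
       [ 0.01976681,  0.12132093,  0.9924165 ,  1.40807255],
       [ 0.        ,  0.        ,  0.        ,  1.        ]])}
{'clock': 0.05, 'q': array([-1.33662051e+00,  3.13976010e-01,  4.49752844e-02,  1.30360166e+00,
        7.86825509e-06,  1.43124111e+00]), 'qd': array([ 0.00084295, -0.00102575,  0.00122765,  0.00077535,  0.00113558,
        0.00025754]), 'tau': array([ 4.45867307e-03, -4.82159185e+01,  2.99545598e+01,  1.33172455e-02,
       -1.60178770e-04, -1.40093070e-05]), 'position': array([ 0.20982457, -0.53479788,  0.23042124]), 'tcp_rot': array([ 9.82590986e-01,  1.85779814e-01, -3.87768385e-05, -9.02203030e-04]), 'contact_force': array([-0.61115298, -0.9095561 , -0.71136588]), 'torque': array([ 0.00043687, -0.0256029 ,  0.00605313]), 'grasp_force': 0.0, 'opening': 0.08518495040211019}
```

View pics/s1.png

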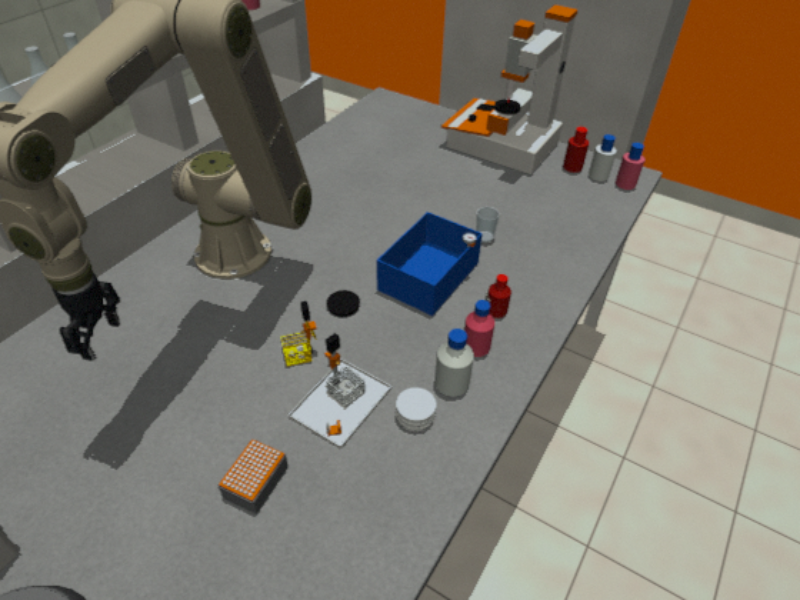

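View pics/t1.png

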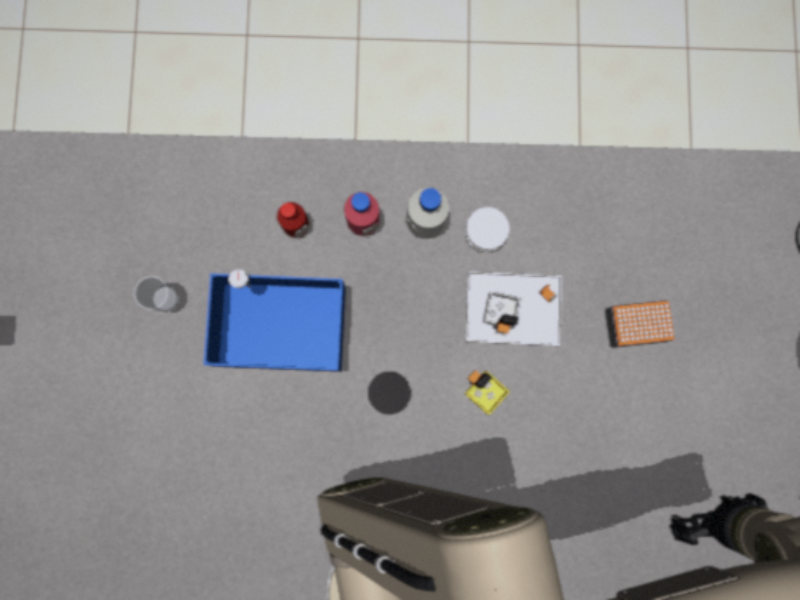

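In the scene view the steel basket stands in the white tray at (345,388), with its black grip at (333,343). The yellow look-alike is at (297,348), outside the tray. In the top view these are at (503,310) and (487,392), and the tub is at (275,322). The one I want is the steel basket in the tray. I'll confirm it in an enlarged crop.

```bash
python3 - <<'E'
import cv2,numpy as np
a=cv2.imread('pics/scene0.png');b=cv2.imread('pics/top0.png')
f=lambda i,x,y,w,h,W,H:cv2.resize(i[y:y+h,x:x+w],(W,H),interpolation=cv2.INTER_CUBIC)
A=f(a,200,220,80,100,320,400) # 4x
A=f(a,215,225,50,75,400,600) #8x
B=f(b,320,185,80,60,400,300) #5x
C=f(b,135,180,120,90,400,300) #3.33x
cv2.imwrite('pics/c1.png',np.hstack([A,np.vstack([B,C])]))
E
```

```text
(no output)
```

View pics/c1.png

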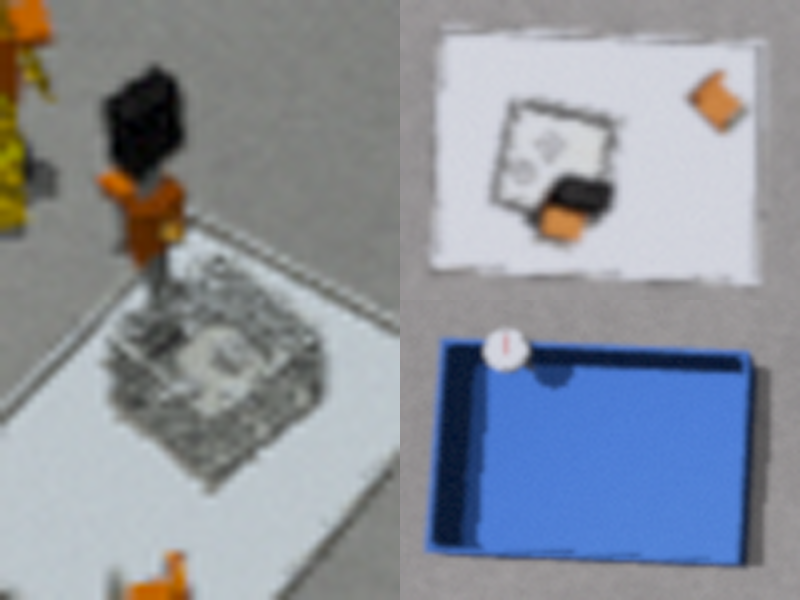

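The crop confirms it: a steel cage with white lattices, a black grip at crop (584,193) and an orange clip towards the robot at (563,222), standing in the tray. The yellow one is outside. Next I'll measure the positions.

```bash
cat >> h.py <<'E'
def ray(d,px,T=None):
    T=d['world_from_camera'] if T is None else T
    v=np.array([(px[0]-d['cx'])/d['fx'],-(px[1]-d['cy'])/d['fy'],-1.]); return T[:3,3],T[:3,:3]@v
def at(d,px,z,T=None):
    o,v=ray(d,px,T); return o+v*(z-o[2])/v[2]
def proj(d,p,T=None):
    T=d['world_from_camera'] if T is None else T
    c=T[:3,:3].T@(np.asarray(p)-T[:3,3]); return np.array([d['cx']+d['fx']*c[0]/-c[2],d['cy']-d['fy']*c[1]/-c[2]])
def tri(L):
    A=np.zeros((3,3));b=np.zeros(3)
    for o,v in L:
        v=v/np.linalg.norm(v);P=np.eye(3)-np.outer(v,v);A+=P;b+=P@o
    return np.linalg.solve(A,b)
from scipy.spatial.transform import Rotation as R
def wT(d,s):
    T=np.eye(4);T[:3,:3]=R.from_quat(s['tcp_rot']).as_matrix();T[:3,3]=s['position'];return T@d['tool_from_camera']
E
python3 - <<'E'
from h import *
t=np.load('pics/top0.npy',allow_pickle=True).item()['d'];s=np.load('pics/scene0.npy',allow_pickle=True).item()['d']
B=lambda u,v:(320+(u-400+.5)/5-.5,185+(v+.5)/5-.5)
C=lambda u,v:(135+(u-400+.5)*.3-.5,180+(v-300+.5)*.3-.5)
S=lambda u,v:(215+(u+.5)/8-.5,225+(v+.5)/8-.5)
for n,c in dict(farL=(442,340),farR=(752,350),nearR=(745,566),nearL=(428,550)).items(): print(n,at(t,C(*c),.11).round(4))
for n,c in dict(b1=(512,98),b2=(620,120),b3=(497,203)).items(): print(n,at(t,B(*c),.046).round(4))
print('grip top',at(t,B(584,188),.168), 'tri grip ctr',tri([ray(t,B(581,195)),ray(s,S(145,122))]))
for n,c in dict(t1=(438,30),t2=(760,40),t3=(758,285),t4=(432,268)).items(): print(n,at(t,B(*c),.012).round(4))
E
```

```text
farL [0.6237 0.3545 0.11  ]
farR [0.621  0.0934 0.11  ]
nearR [0.439  0.0938 0.11  ]
nearL [0.4471 0.3566 0.11  ]
b1 [ 0.6097 -0.2041  0.046 ]
b2 [ 0.598  -0.2683  0.046 ]
b3 [ 0.547  -0.1954  0.046 ]
grip top [ 0.54335629 -0.22443426  0.168     ] tri grip ctr [ 0.54265742 -0.22520952  0.1497966 ]
t1 [ 0.6557 -0.1639  0.012 ]
t2 [ 0.654 -0.361  0.012]
t3 [ 0.5042 -0.3583  0.012 ]
t4 [ 0.5104 -0.1613  0.012 ]
```

>>> {"fn": "carry_out", "kwargs": {"targets": [[[0,0,6],[0.032,0.031,0.007],1],[[0,0,6],[0.032,0.031,0.007],1],[[0,0,6],[0.032,0.031,0.007],1],[[0,0,6],[0.032,0.031,0.007],1],[[0,0,6],[0.032,0.031,0.007],1]]}}

```text
clock: 0.6
position: [0.3708, -0.3788, 0.2662]
tcp_rot: [0.9, 0.436, -0.0, -0.0]
contact_force: [1.6, -0.2, 0.2]
opening: 0.0854
grasp_force: 0.0
```

>>> {"fn": "carry_out", "kwargs": {"targets": [[[0,0,6],[0.032,0.031,0.007],1],[[0,0,6],[0.032,0.031,0.007],1],[[0,0,6],[0.032,0.031,0.007],1],[[0,0,6],[0.032,0.031,0.007],1],[[0,0,6],[0.032,0.031,0.007],1]]}}

```text
clock: 1.1
position: [0.5309, -0.2237, 0.3012]
tcp_rot: [0.757, 0.654, -0.0, -0.0]
contact_force: [0.7, -0.8, -0.8]
opening: 0.0853
grasp_force: 0.0
```

```bash
python3 - <<'E'
from h import *
d,s=snap('wrist','w1'); print({k:v for k,v in d.items() if k!='img'});print(s['position'],R.from_quat(s['tcp_rot']).as_matrix())
cv2.imwrite('pics/w1b.png',cv2.resize(cv2.imread('pics/w1.png'),(800,600)))
E
```

```text
{'fx': 348.3578925721512, 'fy': 348.3578925721512, 'cx': 284.78281398342915, 'cy': 209.15524595507753, 'tool_from_camera': array([[-1.60078200e-04,  9.57710452e-01,  2.87733669e-01,
         7.33036978e-02],
       [ 9.99999953e-01,  2.28662179e-04, -2.04751731e-04,
        -3.71294195e-04],
       [-2.61886680e-04,  2.87733623e-01, -9.57710444e-01,
        -1.41281496e-01],
       [ 0.00000000e+00,  0.00000000e+00,  0.00000000e+00,
         1.00000000e+00]])}
[ 0.53088188 -0.22373522  0.30124418] [[ 1.44966536e-01  9.89436448e-01 -4.67376612e-04]
 [ 9.89436548e-01 -1.44966449e-01  2.15102856e-04]
 [ 1.45076678e-04 -4.93622217e-04 -9.99999868e-01]]
```

View pics/w1b.png

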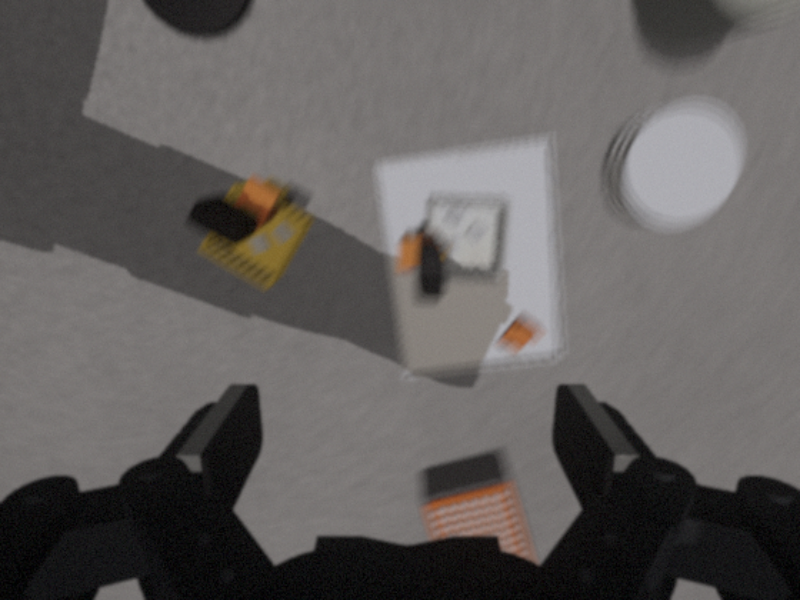

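The grip is at (430,268), the clip at (410,252) and the cage at (467,235), all blurred by motion. I'll let the arm settle and measure again.

>>> {"fn": "carry_out", "kwargs": {"targets": [[[0,0,0],[0.006,0,-0.02],1],[[0,0,0],[0,0,-0.02],1],[[0,0,0],[0,0,0],1],[[0,0,0],[0,0,0],1],[[0,0,0],[0,0,0],1]]}}

```text
clock: 1.65
position: [0.536, -0.2258, 0.2623]
tcp_rot: [0.758, 0.652, 0.0, 0.001]
contact_force: [-0.3, 0.2, -0.5]
opening: 0.0854
grasp_force: 0.0
```

```bash
python3 - <<'E'
from h import *
d,s=snap('wrist','w2');print(s['position'])
i=cv2.imread('pics/w2.png')
cv2.imwrite('pics/w2b.png',cv2.resize(i[90:270,240:420],(600,600),interpolation=cv2.INTER_CUBIC)) 
E
```

```text
[ 0.53603685 -0.22583003  0.26234029]
```

View pics/w2b.png

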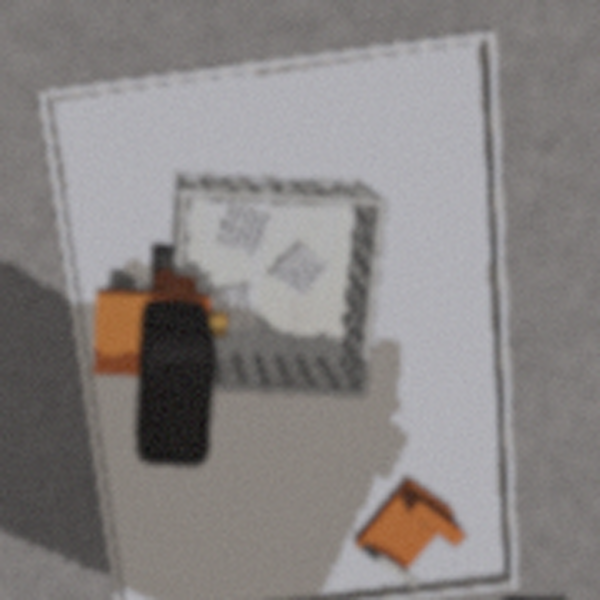

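```bash
python3 - <<'E'
from h import *
q=np.load('pics/w2.npy',allow_pickle=True).item();d,s=q['d'],q['s'];T=wT(d,s)
C=lambda u,v:(240+(u+.5)*.3-.5,90+(v+.5)*.3-.5)
print(s['position'],T[:3,3])
for c in [(138,462),(208,462),(140,300),(210,310)]: print(at(d,C(*c),.168).round(4) if 0 else at(d,C(*c),.168 if c[1]>400 else .128,T).round(4))
for c in [(180,180),(380,192),(365,388)]: print(at(d,C(*c),.046,T).round(4))
for z in (.077+.007,.091+.007,.105+.007):
  print(z,[at(d,C(*c),z,T).round(4)[:2] for c in[(95,292),(95,373)]])
E
```

```text
[ 0.53603685 -0.22583003  0.26234029] [ 0.54650537 -0.15321207  0.40358857]
[ 0.5314 -0.2371  0.168 ]
[ 0.5463 -0.2394  0.168 ]
[ 0.5357 -0.2103  0.128 ]
[ 0.5521 -0.2153  0.128 ]
[ 0.5502 -0.1924  0.046 ]
[ 0.61   -0.2052  0.046 ]
[ 0.5994 -0.2666  0.046 ]
0.084 [array([ 0.5219, -0.2153]), array([ 0.518 , -0.2385])]
0.098 [array([ 0.5229, -0.2126]), array([ 0.5193, -0.2348])]
0.112 [array([ 0.524 , -0.2099]), array([ 0.5205, -0.231 ])]
```

The grip's centre is about (0.5415, -0.2255) with basket yaw about -10°. Descending to grasp.

>>> {"fn": "carry_out", "kwargs": {"targets": [[[0,0,-1.7],[0.0055,-0.0005,-0.02],1],[[0,0,0],[0,0,-0.035],1],[[0,0,0],[0,0,-0.035],1],[[0,0,0],[0,0,-0.025],1],[[0,0,0],[0,0,-0.015],1]]}}

```text
clock: 2.2
position: [0.5407, -0.2258, 0.13]
tcp_rot: [0.768, 0.641, -0.0, -0.001]
contact_force: [0.2, 0.0, -0.2]
opening: 0.0854
grasp_force: 0.0
```

>>> {"fn": "carry_out", "kwargs": {"targets": [[[0,0,0],[0,0,0],1],[[0,0,0],[0,0,0],0],[[0,0,0],[0,0,0],0],[[0,0,0],[0,0,0],0],[[0,0,0],[0,0,0],0]], "newtons": 50}}

```text
clock: 2.7
position: [0.542, -0.2262, 0.1324]
tcp_rot: [0.768, 0.641, 0.0, 0.001]
contact_force: [0.2, 0.1, -0.1]
opening: 0.028
grasp_force: 0.0
```

>>> {"fn": "carry_out", "kwargs": {"targets": [[[0,0,0],[0,0,0],0],[[0,0,0],[0,0,0],0],[[0,0,0],[0,0,0],0],[[0,0,0],[0,0,0],0],[[0,0,0],[0,0,0],0]], "newtons": 50}}

```text
clock: 3.2
position: [0.5417, -0.2261, 0.132]
tcp_rot: [0.768, 0.641, 0.0, 0.001]
contact_force: [-1.2, -0.7, 5.1]
opening: 0.0154
grasp_force: 49.5
```

>>> {"fn": "carry_out", "kwargs": {"targets": [[[0,0,0],[0,0,0.01],0],[[0,0,0],[0,0,0.025],0],[[0,0,0],[0,0,0.035],0],[[0,0,0],[0,0,0.04],0],[[0,0,0],[0,0,0.03],0]]}}

```text
clock: 3.7
position: [0.5414, -0.2256, 0.2735]
tcp_rot: [0.768, 0.641, 0.0, 0.0]
contact_force: [1.2, 0.2, -1.6]
opening: 0.0157
grasp_force: 49.0
```

>>> {"fn": "carry_out", "kwargs": {"targets": [[[0,0,1],[-0.005,0.025,0.01],0],[[0,0,2],[-0.008,0.04,0],0],[[0,0,2],[-0.008,0.045,0],0],[[0,0,2],[-0.008,0.045,0],0],[[0,0,1.5],[-0.008,0.045,0],0]]}}

```text
clock: 4.2
position: [0.5035, -0.0241, 0.2811]
tcp_rot: [0.718, 0.696, -0.0, -0.001]
contact_force: [0.4, 1.3, -2.9]
opening: 0.0153
grasp_force: 49.0
```

>>> {"fn": "carry_out", "kwargs": {"targets": [[[0,0,0],[-0.008,0.045,0],0],[[0,0,0],[-0.008,0.04,0],0],[[0,0,0],[0,0.02,0],0],[[0,0,0],[0,0,0],0],[[0,0,0],[0,0,0],0]]}}

```text
clock: 4.7
position: [0.4881, 0.0795, 0.2812]
tcp_rot: [0.718, 0.697, -0.0, -0.0]
contact_force: [-0.8, 0.6, -2.1]
opening: 0.0152
grasp_force: 49.1
```

```bash
python3 - <<'E'
from h import *
d,s=snap('wrist','w3');print(s['position'],s['contact_force'],s['opening'],s['grasp_force'])
i=cv2.imread('pics/w3.png');snap('scene','s3');j=cv2.imread('pics/s3.png')
cv2.imwrite('pics/w3b.png',i)
M=s['position'];p=proj(np.load('pics/s3.npy',allow_pickle=True).item()['d'],M-[0,0,.05]);print(p)
x,y=p.astype(int)
cv2.imwrite('pics/m3.png',np.hstack([i[:,:],cv2.resize(j[y-84:y+84,x-48:x+48],(240,420),interpolation=cv2.INTER_CUBIC)]))
E
```

```text
[0.48810414 0.07953212 0.28118213] [-0.75289368  0.57377241 -2.10463221] 0.015177689958380534 49.14899468421936
[270.19004242 163.48798942]
```

View pics/m3.png

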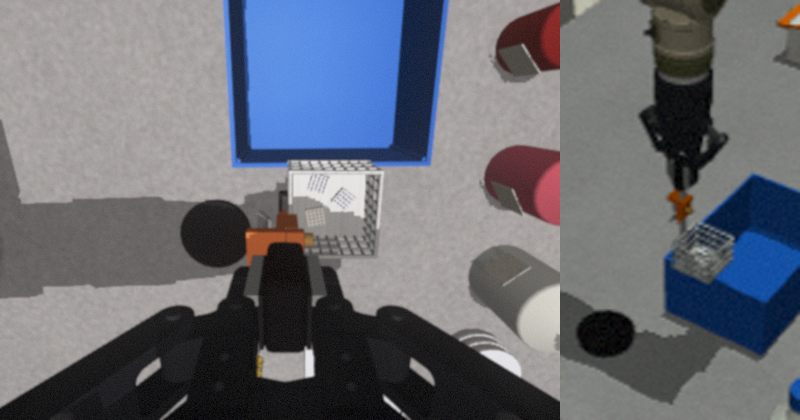

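The wrist view shows the near rim's outer edge running from (233,166) to (225,0). The basket hangs upright, its orange crown at about (246–305, 230–258). The scene crop shows the basket held straight. Next I'll measure the rim line and the crown height.

```bash
python3 - <<'E'
from h import *
q=np.load('pics/w3.npy',allow_pickle=True).item();d,s=q['d'],q['s'];T=wT(d,s)
im=cv2.cvtColor(np.asarray(d['img']),cv2.COLOR_RGB2BGR).astype(float)
sat=im[:,:,0]-im[:,:,2]
out=[];inn=[]
for r in range(5,145,4):
    row=sat[r-2:r+3,205:270].mean(0); g=np.gradient(row)
    a=np.argmax(g);w=g[a-2:a+3].clip(0);out.append((205+(w*np.arange(a-2,a+3)).sum()/w.sum(),r))
    b=a+2+np.argmin(g[a+2:a+16]);w=(-g[b-2:b+3]).clip(0);inn.append((205+(w*np.arange(b-2,b+3)).sum()/w.sum(),r))
for n,L in(('out',out),('in',inn)):
    P=np.array([at(d,c,.11,T)[:2] for c in L]); k=np.polyfit(P[:,1],P[:,0],1);res=P[:,0]-np.polyval(k,P[:,1])
    print(n,'slope',k[0],'yaw deg',-np.degrees(np.arctan(k[0])),'x at y=.2',np.polyval(k,.2),res.std(),P[0],P[-1])
print('tool y ang',np.degrees(np.arctan2(*R.from_quat(s['tcp_rot']).as_matrix()[1::-1,1])))
# orange mask
o=((im[:,:,2]-im[:,:,0]>90)&(im[:,:,2]>130)).astype(np.uint8);o[300:]=0
ys,xs=np.nonzero(o[200:290,220:330]);print('orange',xs.min()+220,xs.max()+220,ys.min()+200,ys.max()+200)
for c in range(246,264,3):
    y=np.nonzero(o[200:290,c])[0]+200;print(c,y.min(),y.max(),end=' | ')
# projections of basket model
Rm=R.from_quat(s['tcp_rot']).as_matrix();bx=Rm[:,1];bx=bx*np.sign(bx[0]);by=np.array([-bx[1],bx[0],0]);g=s['position']
def W(x,y,z): return g+bx*(x+34)/1e3+by*y/1e3+np.array([0,0,(z-129)/1e3])
pr=lambda *a:proj(d,W(*a),T).round(1)
print('\ncage',pr(-32,32,43),pr(32,32,43),pr(32,-32,43),'foot grip',pr(-42,15,165),pr(-26,15,165))
for h in(-14,-7,0,7,14): print(h,pr(-54,11,95+h),pr(-54,-11,95+h),pr(-54,-11,88+h))
E
python3 - <<'E'
E
```

```text
out slope 0.019965806856910625 yaw deg -1.1438044973856376 x at y=.2 0.44216151752193855 4.139901303328606e-05 [0.44281561 0.23011427] [0.44063167 0.12332899]
in slope 0.01960613258113927 yaw deg -1.123204744092373 x at y=.2 0.4465279764116798 2.562107104822798e-05 [0.44712058 0.22998544] [0.44501875 0.1231983 ]
tool y ang -1.699391276953434
orange 246 303 232 264
246 232 241 | 249 232 264 | 252 232 254 | 255 232 254 | 258 232 254 | 261 232 254 | 
cage [288.4 170. ] [385.5 169.9] [378.  258.9] foot grip [262.1 285. ] [309.5 285. ]
-14 [250.4 218.3] [251.5 253.7] [252.6 249. ]
-7 [249.2 222.3] [250.4 258.8] [251.5 253.7]
0 [248.  226.5] [249.2 264.2] [250.4 258.8]
7 [246.6 231.1] [247.9 269.9] [249.2 264.2]
14 [245.1 236. ] [246.5 276.1] [247.9 269.9]
```

>>> {"fn": "carry_out", "kwargs": {"targets": [[[0,0,0.55],[-0.006,0.025,0],0],[[0,0,0],[-0.0095,0.04,0],0],[[0,0,0],[-0.0095,0.04,0],0],[[0,0,0],[-0.0085,0.0355,0],0],[[0,0,0],[0,0,0],0]]}}

```text
clock: 5.3
position: [0.4543, 0.222, 0.2812]
tcp_rot: [0.714, 0.701, 0.0, -0.001]
contact_force: [-0.3, 0.1, -3.0]
opening: 0.0157
grasp_force: 49.1
```

>>> {"fn": "carry_out", "kwargs": {"targets": [[[0,0,0],[0,0,0],0],[[0,0,0],[0,0,-0.025],0],[[0,0,0],[0,0,-0.03],0],[[0,0,0],[0,0,-0.02],0],[[0,0,0],[0,0,-0.01],0]]}}

```text
clock: 5.8
position: [0.4544, 0.2175, 0.1943]
tcp_rot: [0.716, 0.698, -0.002, -0.001]
contact_force: [-1.2, -0.3, -2.6]
opening: 0.0154
grasp_force: 49.1
```

>>> {"fn": "carry_out", "kwargs": {"targets": [[[0,0,0],[0,0,0],0],[[0,0,0],[0,0,0],0],[[0,0,0],[0,0,0],0],[[0,0,0],[0,0,0],0],[[0,0,0],[0,0,0],0]]}}

```text
clock: 6.3
position: [0.4554, 0.2198, 0.1971]
tcp_rot: [0.715, 0.7, 0.001, 0.0]
contact_force: [0.7, -0.1, -1.3]
opening: 0.0154
grasp_force: 49.2
```

```bash
python3 - <<'E'
from h import *
d,s=snap('wrist','w4');print(s['position'],s['contact_force'],s['torque'],np.degrees(np.arctan2(*R.from_quat(s['tcp_rot']).as_matrix()[1::-1,1])))
i=cv2.imread('pics/w4.png');T=wT(d,s);g=s['position']
L=[proj(d,[.4469,y,.11],T) for y in(.2,.25,.3)];print('inner rim proj',L)
cv2.imwrite('pics/w4b.png',cv2.resize(i[120:320,180:380],(600,600),interpolation=cv2.INTER_CUBIC))
E
```

```text
[0.45541656 0.21983919 0.1971013 ] [ 0.69889729 -0.14048938 -1.34803231] [0.01340402 0.05357697 0.0304785 ] -1.2255103651732668
inner rim proj [array([273.58683294, 242.8296382 ]), array([271.2678719 , 172.78439353]), array([268.64164041,  93.45790883])]
```

View pics/w4b.png

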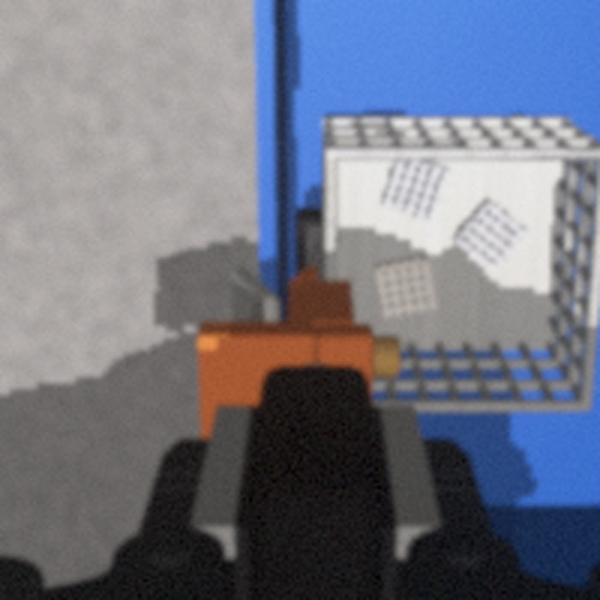

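The view shows the rim at crop x 258–280, between the leaf mouth (about 235) and the clip's inner face (about 292). The wall is lined up to enter the mouth, so I'll lower in.

>>> {"fn": "carry_out", "kwargs": {"targets": [[[0,0,0],[0,0,-0.004],0],[[0,0,0],[0,0,-0.004],0],[[0,0,0],[0,0,-0.004],0],[[0,0,0],[0,0,-0.004],0],[[0,0,0],[0,0,-0.004],0]]}}

```text
clock: 6.85
position: [0.4548, 0.2196, 0.1758]
tcp_rot: [0.715, 0.699, -0.0, -0.0]
contact_force: [-0.3, -0.7, -2.0]
opening: 0.0156
grasp_force: 49.2
```

>>> {"fn": "carry_out", "kwargs": {"targets": [[[0,0,0],[0,0,-0.002],0],[[0,0,0],[0,0,-0.002],0],[[0,0,0],[-0.0005,0,0],0],[[0,0,0],[-0.0005,0,0],0],[[0,0,0],[0,0,0],0]]}}

```text
clock: 7.35
position: [0.4541, 0.2197, 0.1725]
tcp_rot: [0.715, 0.699, 0.0, 0.0]
contact_force: [0.7, -0.5, -2.3]
opening: 0.0152
grasp_force: 49.2
```

>>> {"fn": "carry_out", "kwargs": {"targets": [[[0,0,0],[-0.0005,0,0],0],[[0,0,0],[-0.0005,0,0],0],[[0,0,0],[-0.0005,0,0],0],[[0,0,0],[0,0,0],0],[[0,0,0],[0,0,0],0]]}}

```text
clock: 7.85
position: [0.4525, 0.2197, 0.1724]
tcp_rot: [0.715, 0.699, 0.0, 0.0]
contact_force: [-0.2, 0.8, -1.6]
opening: 0.0154
grasp_force: 49.2
```

>>> {"fn": "carry_out", "kwargs": {"targets": [[[0,0,0],[-0.0005,0,0],0],[[0,0,0],[-0.0005,0,0],0],[[0,0,0],[0,0,0],0],[[0,0,0],[0,0,0],0],[[0,0,0],[0,0,0],0]]}}

```text
clock: 8.35
position: [0.4516, 0.2197, 0.1724]
tcp_rot: [0.715, 0.699, 0.0, 0.0]
contact_force: [0.9, 1.0, -3.3]
opening: 0.0155
grasp_force: 49.1
```

>>> {"fn": "carry_out", "kwargs": {"targets": [[[0,0,0],[-0.0005,0,0],0],[[0,0,0],[-0.0005,0,0],0],[[0,0,0],[0,0,0],0],[[0,0,0],[0,0,0],0],[[0,0,0],[0,0,0],0]]}}

```text
clock: 8.85
position: [0.451, 0.2197, 0.1725]
tcp_rot: [0.715, 0.699, 0.0, 0.0]
contact_force: [2.8, 0.3, -3.2]
opening: 0.0157
grasp_force: 48.9
```

Contact with the wall, about 2–3 N. Pushing down slowly.

>>> {"fn": "carry_out", "kwargs": {"targets": [[[0,0,0],[0,0,-0.0008],0],[[0,0,0],[0,0,-0.0008],0],[[0,0,0],[0,0,-0.0008],0],[[0,0,0],[0,0,-0.0008],0],[[0,0,0],[0,0,-0.0008],0]]}}

```text
clock: 9.35
position: [0.451, 0.2197, 0.1686]
tcp_rot: [0.715, 0.699, 0.0, 0.0]
contact_force: [3.6, -0.4, 0.2]
opening: 0.0157
grasp_force: 49.4
```

>>> {"fn": "carry_out", "kwargs": {"targets": [[[0,0,0],[0,0,-0.0008],0],[[0,0,0],[0,0,-0.0008],0],[[0,0,0],[0,0,-0.0008],0],[[0,0,0],[0,0,-0.0008],0],[[0,0,0],[0,0,-0.0008],0]]}}

```text
clock: 9.85
position: [0.451, 0.2197, 0.1647]
tcp_rot: [0.715, 0.699, 0.001, 0.0]
contact_force: [4.9, -0.7, 2.1]
opening: 0.0156
grasp_force: 49.9
```

>>> {"fn": "carry_out", "kwargs": {"targets": [[[0,0,0],[0,0,-0.0006],0],[[0,0,0],[0,0,-0.0006],0],[[0,0,0],[0,0,-0.0006],0],[[0,0,0],[0,0,-0.0006],0],[[0,0,0],[0,0,-0.0006],0]]}}

```text
clock: 10.35
position: [0.4512, 0.2198, 0.1621]
tcp_rot: [0.715, 0.699, 0.001, 0.0]
contact_force: [5.2, -0.9, 5.8]
opening: 0.0153
grasp_force: 50.5
```

>>> {"fn": "carry_out", "kwargs": {"targets": [[[0,0,0],[0,0,-0.0006],0],[[0,0,0],[0,0,-0.0006],0],[[0,0,0],[0,0,-0.0006],0],[[0,0,0],[0,0,-0.0006],0],[[0,0,0],[0,0,-0.0006],0]]}}

```text
clock: 10.85
position: [0.4512, 0.2199, 0.1591]
tcp_rot: [0.715, 0.699, 0.001, 0.0]
contact_force: [4.9, -0.1, 4.7]
opening: 0.0155
grasp_force: 50.3
```

>>> {"fn": "carry_out", "kwargs": {"targets": [[[0,0,0],[0,0,-0.0006],0],[[0,0,0],[0,0,-0.0006],0],[[0,0,0],[0,0,-0.0006],0],[[0,0,0],[0,0,-0.0006],0],[[0,0,0],[0,0,-0.0006],0]]}}

```text
clock: 11.35
position: [0.4512, 0.2199, 0.156]
tcp_rot: [0.715, 0.699, 0.001, 0.0]
contact_force: [5.8, 0.5, 4.9]
opening: 0.0155
grasp_force: 50.3
```

>>> {"fn": "carry_out", "kwargs": {"targets": [[[0,0,0],[0,0,-0.0006],0],[[0,0,0],[0,0,-0.0006],0],[[0,0,0],[0,0,-0.0006],0],[[0,0,0],[0,0,-0.0006],0],[[0,0,0],[0,0,-0.0006],0]]}}

```text
clock: 11.85
position: [0.4513, 0.2199, 0.153]
tcp_rot: [0.715, 0.699, 0.001, 0.0]
contact_force: [6.0, -0.1, 5.4]
opening: 0.0155
grasp_force: 50.3
```

>>> {"fn": "carry_out", "kwargs": {"targets": [[[0,0,0],[0,0,-0.0005],0],[[0,0,0],[0,0,-0.0005],0],[[0,0,0],[0,0,-0.0005],0],[[0,0,0],[0,0,-0.0005],0],[[0,0,0],[0,0,-0.0005],0]]}}

```text
clock: 12.35
position: [0.4513, 0.2199, 0.1505]
tcp_rot: [0.715, 0.699, 0.001, 0.0]
contact_force: [6.0, 0.1, 5.3]
opening: 0.0155
grasp_force: 50.4
```

>>> {"fn": "carry_out", "kwargs": {"targets": [[[0,0,0],[0,0,-0.0003],0],[[0,0,0],[0,0,-0.0003],0],[[0,0,0],[0,0,-0.0003],0],[[0,0,0],[0,0,-0.0003],0],[[0,0,0],[0,0,-0.0003],0]]}}

```text
clock: 12.85
position: [0.4513, 0.2199, 0.1491]
tcp_rot: [0.715, 0.699, 0.001, 0.0]
contact_force: [4.9, 0.8, 4.9]
opening: 0.0155
grasp_force: 50.4
```

>>> {"fn": "carry_out", "kwargs": {"targets": [[[0,0,0],[0,0,-0.0003],0],[[0,0,0],[0,0,-0.0003],0],[[0,0,0],[0,0,-0.0003],0],[[0,0,0],[0,0,-0.0003],0],[[0,0,0],[0,0,-0.0003],0]]}}

```text
clock: 13.35
position: [0.4513, 0.2199, 0.1476]
tcp_rot: [0.715, 0.699, 0.001, 0.0]
contact_force: [4.4, -0.2, 5.5]
opening: 0.0155
grasp_force: 50.4
```

>>> {"fn": "carry_out", "kwargs": {"targets": [[[0,0,0],[0,0,-0.0002],0],[[0,0,0],[0,0,-0.0002],0],[[0,0,0],[0,0,-0.0002],0],[[0,0,0],[0,0,-0.0002],0],[[0,0,0],[0,0,-0.0002],0]]}}

```text
clock: 13.85
position: [0.4513, 0.2199, 0.1466]
tcp_rot: [0.715, 0.699, 0.001, 0.0]
contact_force: [4.5, 0.7, 5.0]
opening: 0.0155
grasp_force: 50.4
```

>>> {"fn": "carry_out", "kwargs": {"targets": [[[0,0,0],[0,0,-0.0002],0],[[0,0,0],[0,0,-0.0002],0],[[0,0,0],[0,0,-0.0002],0],[[0,0,0],[0,0,-0.0002],0],[[0,0,0],[0,0,-0.0002],0]]}}

```text
clock: 14.35
position: [0.4513, 0.2199, 0.1455]
tcp_rot: [0.715, 0.699, 0.001, 0.0]
contact_force: [5.5, 0.4, 4.6]
opening: 0.0154
grasp_force: 50.4
```

>>> {"fn": "carry_out", "kwargs": {"targets": [[[0,0,0],[0,0,-0.0002],0],[[0,0,0],[0,0,-0.0002],0],[[0,0,0],[0,0,-0.0002],0],[[0,0,0],[0,0,-0.0002],0],[[0,0,0],[0,0,-0.0002],0]]}}

```text
clock: 14.85
position: [0.4513, 0.22, 0.1445]
tcp_rot: [0.715, 0.699, 0.001, 0.0]
contact_force: [5.2, -0.3, 4.4]
opening: 0.0155
grasp_force: 50.4
```

>>> {"fn": "carry_out", "kwargs": {"targets": [[[0,0,0],[0,0,-0.0002],0],[[0,0,0],[0,0,-0.0002],0],[[0,0,0],[0,0,-0.0002],0],[[0,0,0],[0,0,-0.0002],0],[[0,0,0],[0,0,-0.0002],0]]}}

```text
clock: 15.35
position: [0.4514, 0.2199, 0.1436]
tcp_rot: [0.715, 0.699, 0.001, 0.0]
contact_force: [5.8, -1.4, 6.1]
opening: 0.0152
grasp_force: 50.4
```

>>> {"fn": "carry_out", "kwargs": {"targets": [[[0,0,0],[0,0,-0.00015],0],[[0,0,0],[0,0,-0.00015],0],[[0,0,0],[0,0,-0.00015],0],[[0,0,0],[0,0,-0.00015],0],[[0,0,0],[0,0,0],0]]}}

```text
clock: 15.85
position: [0.4514, 0.2199, 0.1429]
tcp_rot: [0.715, 0.699, 0.001, 0.0]
contact_force: [5.7, 0.4, 5.1]
opening: 0.0154
grasp_force: 50.4
```

>>> {"fn": "carry_out", "kwargs": {"targets": [[[0,0,0],[0,0,-0.0002],0],[[0,0,0],[0,0,-0.0002],0],[[0,0,0],[0,0,-0.0002],0],[[0,0,0],[0,0,-0.0002],0],[[0,0,0],[0,0,-0.0002],0]]}}

```text
clock: 16.35
position: [0.4514, 0.22, 0.142]
tcp_rot: [0.715, 0.699, 0.001, 0.001]
contact_force: [5.9, -0.5, 4.6]
opening: 0.0152
grasp_force: 50.4
```

>>> {"fn": "carry_out", "kwargs": {"targets": [[[0,0,0],[0,0,-0.0002],0],[[0,0,0],[0,0,-0.0002],0],[[0,0,0],[0,0,-0.0002],0],[[0,0,0],[0,0,-0.0002],0],[[0,0,0],[0,0,-0.0002],0]]}}

```text
clock: 16.85
position: [0.4514, 0.22, 0.1412]
tcp_rot: [0.715, 0.699, 0.001, 0.001]
contact_force: [5.6, -0.5, 7.4]
opening: 0.0152
grasp_force: 50.7
```

>>> {"fn": "carry_out", "kwargs": {"targets": [[[0,0,0],[0,0,-0.0001],0],[[0,0,0],[0,0,-0.0001],0],[[0,0,0],[0,0,-0.0001],0],[[0,0,0],[0,0,0],0],[[0,0,0],[0,0,0],0]]}}

```text
clock: 17.35
position: [0.4514, 0.2199, 0.1412]
tcp_rot: [0.715, 0.699, 0.001, 0.001]
contact_force: [4.5, -0.1, 8.1]
opening: 0.0154
grasp_force: 50.9
```

>>> {"fn": "carry_out", "kwargs": {"targets": [[[0,0,0],[0,0,-0.0001],0],[[0,0,0],[0,0,-0.0001],0],[[0,0,0],[0,0,-0.0001],0],[[0,0,0],[0,0,0],0],[[0,0,0],[0,0,0],0]]}}

```text
clock: 17.85
position: [0.4514, 0.2199, 0.1412]
tcp_rot: [0.715, 0.699, 0.001, 0.001]
contact_force: [3.6, -0.4, 11.0]
opening: 0.0152
grasp_force: 51.2
```

Dead stop: z holds at 0.1412 while the force climbs, so the crown is home. I'll relax the load, open, and retreat.

>>> {"fn": "carry_out", "kwargs": {"targets": [[[0,0,0],[0.0002,0,0.0003],0],[[0,0,0],[0.0002,0,0.0003],0],[[0,0,0],[0,0,0],0],[[0,0,0],[0,0,0],0],[[0,0,0],[0,0,0],0]], "newtons": 20}}

```text
clock: 18.35
position: [0.4514, 0.2199, 0.1411]
tcp_rot: [0.715, 0.699, 0.001, 0.0]
contact_force: [4.4, -0.5, 6.8]
opening: 0.0154
grasp_force: 50.5
```

>>> {"fn": "carry_out", "kwargs": {"targets": [[[0,0,0],[0,0,0],0.3],[[0,0,0],[0,0,0],0.5],[[0,0,0],[0,0,0],0.6],[[0,0,0],[0,0,0],0.6],[[0,0,0],[0,0,0],0.6]]}}

```text
clock: 18.85
position: [0.4503, 0.2196, 0.1398]
tcp_rot: [0.715, 0.7, -0.001, -0.0]
contact_force: [0.4, -0.4, 0.3]
opening: 0.0516
grasp_force: 0.0
```

>>> {"fn": "carry_out", "kwargs": {"targets": [[[0,0,0],[0,0,0.005],0.6],[[0,0,0],[0,0,0.015],0.6],[[0,0,0],[0,0,0.03],0.6],[[0,0,0],[0,0,0.035],0.6],[[0,0,0],[0,0,0.02],0.6]]}}

```text
clock: 19.35
position: [0.4516, 0.2199, 0.2482]
tcp_rot: [0.715, 0.699, 0.001, 0.001]
contact_force: [-0.7, -0.5, 0.6]
opening: 0.0513
grasp_force: 0.0
```

>>> {"fn": "carry_out", "kwargs": {"targets": [[[0,0,0],[0,-0.03,0],0.6],[[0,0,0],[0,-0.03,0],0.6],[[0,0,0],[0,0,0],0.6],[[0,0,0],[0,0,0],0.6],[[0,0,0],[0,0,0],0.6]]}}

```text
clock: 19.85
position: [0.4509, 0.1601, 0.2453]
tcp_rot: [0.715, 0.7, 0.0, -0.0]
contact_force: [0.6, 0.5, 0.4]
opening: 0.0514
grasp_force: 0.0
```

```bash
python3 - <<'E'
from h import *
d,s=snap('wrist','w5');print(s['position'],s['contact_force'])
i=cv2.imread('pics/w5.png');snap('scene','s5');j=cv2.imread('pics/s5.png')
e=np.load('pics/s5.npy',allow_pickle=True).item()['d'];x,y=proj(e,[.46,.22,.09]).astype(int)
cv2.imwrite('pics/m5.png',np.hstack([cv2.resize(i[60:300,180:380],(450,540),interpolation=cv2.INTER_CUBIC),cv2.resize(j[y-54:y+54,x-35:x+35],(350,540),interpolation=cv2.INTER_CUBIC)]))
E
```

```text
[0.45089152 0.16009877 0.24534194] [0.62409661 0.47769288 0.37393683]
```

View pics/m5.png

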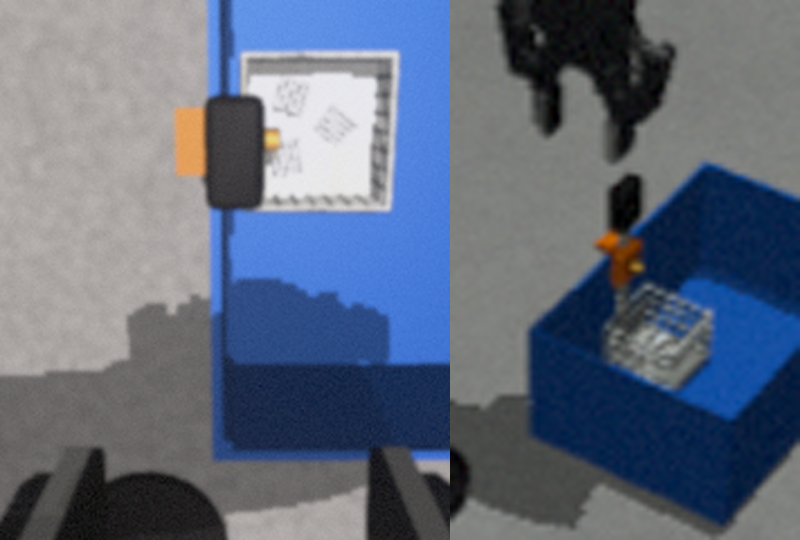

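The basket hangs upright and square inside the near wall, with the crown on the rim (left panel, x 175–210), and the gripper is clear.

```bash
python3 -c "
from station import arm
print(arm.sign_off())"
```

```text
the job is handed in; nothing more can be done
None
```

The steel basket now hangs upright and square inside the tub's near long wall; I pushed its clip down to a dead stop on the rim at about 13 N, backed the gripper clear, and handed the job in at about 20 s.

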